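# Unlatch the sample box and hold its lid at the inspection angle

## Task

Open the sample box for inspection: turn the spring-return thumb-turn on its deck clockwise to its stop and let it spring fully back, so that the latch frees the lid. Then take the lid's front handle, swing the lid up until it is parallel to the steel index bar on the box's right side, and finish while still holding it there by the handle, because the lid falls shut if let go. Leave the index bar and everything else on the table where they are.

Things in the scene. Friction and masses are not known exactly. Their poses are not given: they have to be found in the camera images.
- casebox: White sample box fixed to the bench, 200 (x) by 320 (y) by 100 mm high. Origin at bench height, midway in x; the box spans y -100 to +220. x points from its front (robot side) to the hinge side, y to the left, z up. Right part (y -100 to +80): tube chamber under the lid; left part (y +80 to +220): a flat deck 100 mm high with the thumb-turn.
- key_angle (a joint): Angle of the spring-return thumb-turn: 0 at rest (grip bar along the box's x), grows clockwise seen from above, hard stop at 1.2 rad. A spring drives it back to 0 (about 0.05 N m at rest, 0.15 N m at the stop).
- latch_tip (a point): Free end of the steel latch bar that turns with the thumb-turn: 62 mm long from the axis, 5 mm thick, 8 to 13 mm above the deck. At rest it points to the box's -y over a steel tab on the lid's left edge and locks the lid. From about 0.9 rad on it is clear, and a sprung plunger pops the lid up to about 0.17 rad, where it rests; the bar then springs back under the tab and no longer locks.
- key: The thumb-turn: an upright black grip bar, 40 mm long (box x at rest), 12 mm thick, 36 mm tall: its bottom is 24 mm and its top 60 mm above the deck. Origin on the turning axis at deck height, z up; its x axis runs along the bar.
- key_grip (a point): Point to grip on the thumb-turn: on its vertical turning axis, 146 mm above the bench, 14 mm below the bar's top; at (-50, 155, 146) mm in the box frame.
- lid_angle (a joint): Opening angle of the lid: 0 shut and level, grows as its front edge swings up and back; limit 1.8 rad. No stay or catch: beyond the pop-up angle it falls back under its own weight (0.3 to 0.55 kg with the handle).
- lid_hinge (a point): Middle of the lid's hinge line, which runs along the box's y, at (100, -10, 106) mm in the box frame. The lid is a grey panel 195 by 180 by 12 mm reaching from the hinge towards the front.
- lid: The lid with its handle, a black straight bar sticking out of the middle of the lid's front edge in the lid's plane, 70 mm long, 16 mm wide (box y), 14 mm thick. Origin on the hinge line, axes turn with the lid: -x points along the handle, away from the hinge; the handle spans x -195 to -265 mm at y = -10 mm.
- lid_handle (a point): Point to grip on the handle: its centre line, 240 mm from the hinge line, 25 mm short of the free end, 106 mm above the bench when shut. Axes turn with the lid: x along the lid from the front towards the hinge.
- index (a joint): Angle of the index bar, measured like the lid's angle about the same hinge line: the marked angle. Differs from start to start (0.5 to 0.95 rad). Held by friction only; do not push it.
- index_tip (a point): Free end of the index bar, a flat steel bar 200 mm long, 16 mm wide, 6 mm thick, beside the right side of the box (y = -121 mm), turning on the lid's hinge line and clamped with a round black knob to a thin curved steel rod of 125 mm radius. x axis along the bar from the free end towards the hinge.
- jar: Bystander: small screw-cap jar, 34 mm across, 50 mm high, standing on the deck about 110 mm behind the thumb-turn. Origin: centre of its underside.
- beaker: Bystander: glass beaker, 60 mm across, 65 mm high, on the bench in front of the deck. Origin: centre of its underside.
- dishes: Bystander: two stacked clear dishes, 86 mm across, 27 mm high, on the bench in front of the box's right corner. Origin: centre of the underside.
- tuberack: Bystander: white tube rack with capped tubes, 90 by 200 by 101 mm high, on the bench to the right. Origin: centre of the underside.
- washbottle: Bystander: white bottle, 60 mm across, 150 mm high, on the bench, far left. Origin: centre of the underside.
- notepad: Bystander: notepad with a pen on it, 140 by 100 by 14 mm (22 mm with the pen), on the bench near the robot on its right. Origin: centre of the underside.

How it is judged:
By the outcome, as a careful person would: the job done as asked, in the order asked, and still so for the second after the job is handed in, while the arm keeps its last pose, push and grip.
It also fails if it takes over 51 s, if anything falls off the work surface, if the arm or the gripper's body presses on something with over 40 N, if the wrist force passes 120 N, or if a joint passes its speed limit or range.

## Robot

A 7-joint arm with a two-finger parallel gripper is mounted at the origin on the work surface. World frame = base frame: x ahead of the robot, y to its left, z up, the work surface at z = 0. Lengths are in m, angles in rad, forces in N, time in s.
With the tool pointing down it reaches from about 0.425 to 0.95 m from the base axis. Payload 4.7 kg.
Tool frame: the origin (TCP) lies on the centre line of the jaws, within the pads' length; the fingertips stand robot.nose_length ahead of it and the grasp point (between the pads) lies 8 mm behind it (robot.nose_length is the distance from the TCP to the fingertips, in m); z points along the fingers, x is the direction in which the jaws open and shut, and the axes are right-handed (so a half turn about z gives the same grasp; the last joint's range is limited). The gripper opens to 85 mm and grips with 20 to 120 N. Pads are 22 mm wide; open, the fingers measure 114 mm over their backs; the gripper's body (76 mm by 85 mm) begins 54 mm behind the grasp point. The pads swing forward as they close: fully open they stand 13 mm farther back than shut.
Start: joints at [-1.204, 0.469, -0.049, 1.532, 0.024, 1.141, -0.082], TCP at [0.26, 0.623, 0.242] pointing down, gripper open.
Joint ranges: [-2.59, 2.59], [-0.33, 1.99], [-1.39, 1.29], [0.1, 2.45], [-1.04, 4.18], [0.21, 1.99], [-2.66, 2.66]. Speed limits (rad/s): [2.57, 2.57, 3.14, 3.14, 3.14, 3.14, 3.14].

## Interface

Orientations are given as [roll, pitch, yaw] about the fixed x, y, z axes, in that order (R = Rz(yaw) Ry(pitch) Rx(roll)).
In Python, from plant import robot gives the robot as it stands. Calls block until the motion is done:
- robot.goto(position, orientation): joint-space move of the TCP to a pose.
- robot.move_straight(position, vel=0.15, attitude=None, contact_N=None): straight line of the TCP; attitude=None keeps the orientation; vel is the mean speed in m/s. With contact_N (N) it stops when the force on the tool has changed by that much, and returns True; else False.
- robot.move_joints(angles): joint-space move.
- robot.grip(opening, strength=None): opening from 0.0 (shut) to 1.0 (fully open); strength is the grip in N (None keeps the last); returns when the fingers have stopped.
- robot.sleep(seconds).
- robot.inverse_kinematics(position, orientation): joint angles nearest the present ones, or None.
- robot.sense(): the state.
- robot.grab_frame(name): name is "scene" or "top" or "wrist"; returns a dict with "image" (400x640x3 uint8, red, green, blue), "range_z" (400x640 float32, m along the optical axis (not along the pixel's ray), 0 where there is no reading), "fx", "fy", "cx", "cy" (pixels), "R" (3x3) and "t" (3): a world point X has camera coordinates R X + t. Camera axes: x right, y down, z forward; pixel columns grow to the right and rows downward; lengths in m; the calibration is good to about 2 mm. A picture is of the moment at which its call begins.
A pose or a line that the arm cannot do raises robot.IKError and nothing moves.
- robot.close_job(): hands the job in, once; it reports no verdict.
The state is a dict: "t": time; "joint_pos": joint angles; "joint_velocities": joint speeds; "effort": joint torques, N m; "tcp_pos": TCP position; "tcp_rot": TCP orientation; "wrist_force": force on the tool from outside, world axes, zero at the start; "torque": the same for the moment, N m; "opening": opening from 0.0 (shut) to 1.0 (fully open).
Only numpy, scipy, OpenCV 4.12 (cv2) and the standard library are available. Lean on these libraries where they do the work, as an engineer would, in place of code of your own. Each camera call takes 0.05 s, during which the arm holds its last target.

## Working session

There is one attempt and no reset: what is moved stays moved. The work goes in short steps, each a Python script; the robot and the scene stay as the last script left them, time stands still between calls to the robot, and variables do not carry over. Pictures are saved under pics/ and viewed, and the job is handed in when it is done.

```bash
ls; mkdir -p pics; python3 - <<'E'
from plant import robot
import cv2
s=robot.sense(); print(s['t'],s['tcp_pos'],s['tcp_rot'],robot.nose_length)
for n in ['scene','top','wrist']:
    f=robot.grab_frame(n); cv2.imwrite(f'pics/{n}0.png',f['image'][:,:,::-1]); print(n,f['fx'],f['cx'],f['cy'],f['R'].round(3).tolist(),f['t'].round(3))
E
```

```text
pics
0.0 [0.26001308 0.62230463 0.24127314] [3.14151840e+00 1.92930296e-03 1.17499149e+00] 0.011
scene 393.7240544812447 323.45826183275506 197.83619949525493 [[0.088, 0.996, -0.017], [0.74, -0.077, -0.668], [-0.667, 0.046, -0.744]] [-0.013 -0.322  1.48 ]
top 376.17401327006036 316.4514998491205 197.38889374192382 [[-0.009, -1.0, -0.007], [-0.98, 0.01, -0.197], [0.197, 0.005, -0.98]] [-0.038  0.559  1.095]
wrist 295.01316595352034 313.6523143621733 197.81594547630556 [[0.386, 0.923, -0.002], [0.876, -0.366, 0.314], [0.289, -0.123, -0.95]] [-0.675 -0.04   0.38 ]
```

View pics/scene0.png

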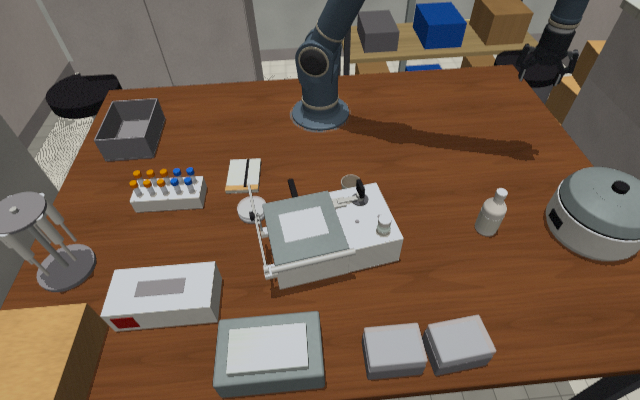

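View pics/top0.png

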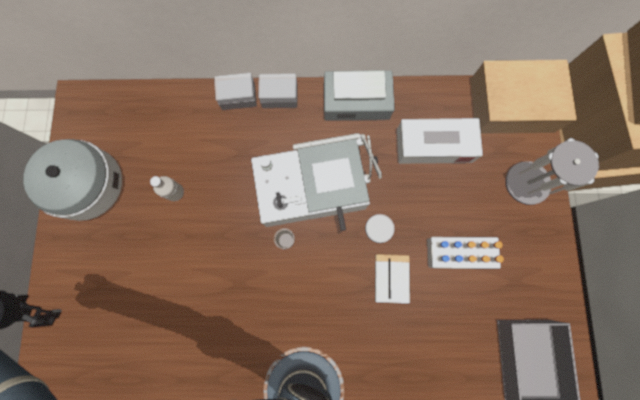

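View pics/wrist0.png

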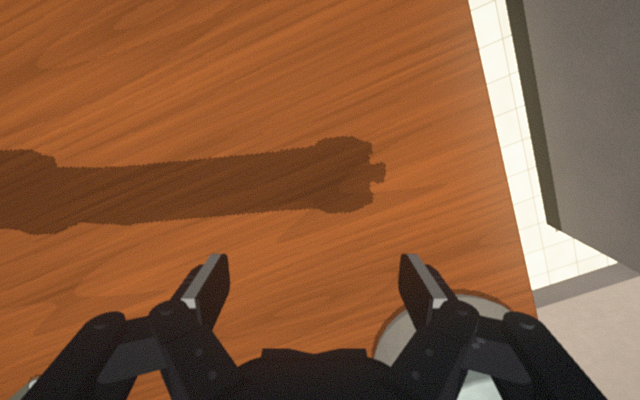

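The scene and top views show the box at around (310,180) in the top view. The deck with the thumb-turn is on its left at (281,200), the handle is at (341,218), and the index bar is at right near (372,155). I'll get a rough pose from the top view, then refine with the wrist camera.

```bash
cat > h.py <<'E'
import numpy as np, cv2
from plant import robot
def ray(f,uv,z):
    uv=np.atleast_2d(uv).astype(float)
    d=np.c_[(uv[:,0]-f['cx'])/f['fx'],(uv[:,1]-f['cy'])/f['fy'],np.ones(len(uv))]@f['R']
    c=-f['R'].T@f['t']
    return c+d*((z-c[2])/d[:,2])[:,None]
def proj(f,X):
    X=np.atleast_2d(X)@f['R'].T+f['t']
    return np.c_[f['fx']*X[:,0]/X[:,2]+f['cx'],f['fy']*X[:,1]/X[:,2]+f['cy']]
def cloud(f):
    z=f['range_z'];v,u=np.mgrid[:z.shape[0],:z.shape[1]]
    C=np.stack([(u-f['cx'])/f['fx']*z,(v-f['cy'])/f['fy']*z,z],-1)
    P=(C-f['t'])@f['R'];P[z==0]=np.nan
    return P
def b2w(o,yaw,p):
    p=np.atleast_2d(p);c,s=np.cos(yaw),np.sin(yaw)
    return np.c_[o[0]+c*p[:,0]-s*p[:,1],o[1]+s*p[:,0]+c*p[:,1],p[:,2]]
def save(f,n,crop=None,k=1):
    im=f['image'][:,:,::-1]
    if crop: im=im[crop[1]:crop[3],crop[0]:crop[2]]
    cv2.imwrite('pics/'+n+'.png',cv2.resize(im,None,fx=k,fy=k,interpolation=cv2.INTER_CUBIC))
E
python3 - <<'E'
from h import *
f=robot.grab_frame('top'); save(f,'topc',(230,120,400,260),4.5)
P=cloud(f)
m=(abs(P[...,2]-.103)<.012)
m[:, :230]=0;m[:,400:]=0;m[:120]=0;m[260:]=0
m=cv2.morphologyEx(m.astype('uint8'),cv2.MORPH_OPEN,np.ones((7,7)))
xy=P[m>0][:,:2].astype('float32'); r=cv2.minAreaRect(xy); print(r); 
b=cv2.boxPoints(r);print(b); print(robot.sense()['t'])
E
```

```text
((0.6094125509262085, -0.02930241823196411), (0.21400772035121918, 0.3362525701522827), 9.665919303894043)
[[ 0.47569883  0.1184708 ]
 [ 0.5321567  -0.21300818]
 [ 0.7431263  -0.17707564]
 [ 0.6866684   0.15440334]]
0.2
```

View pics/topc.png

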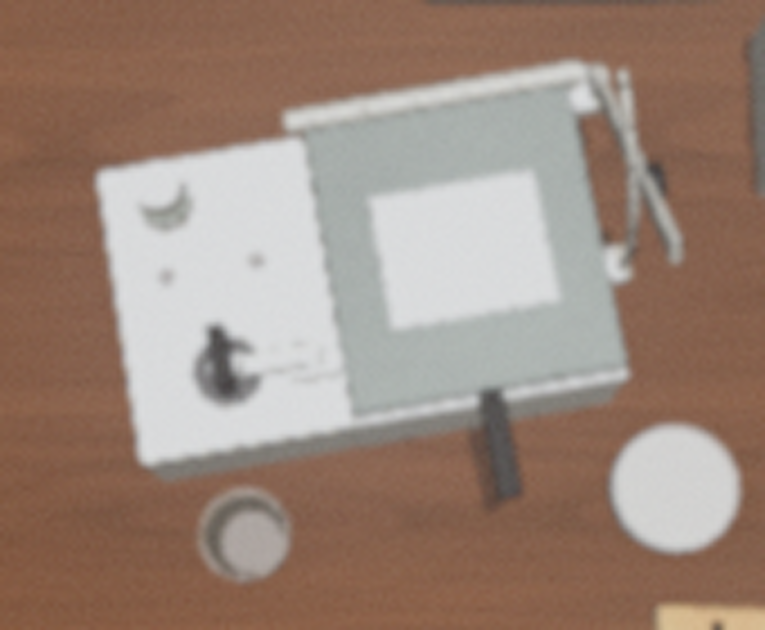

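```bash
python3 - <<'E'
from h import *
from scipy.spatial.transform import Rotation as Ro
s=robot.sense()
f=robot.grab_frame('wrist');c=-f['R'].T@f['t'];T=Ro.from_euler('xyz',s['tcp_rot']).as_matrix()
print('cam in tool',T.T@(c-s['tcp_pos']),'axis in tool',T.T@f['R'][2])
t=robot.grab_frame('top')
c=np.array([[145,463],[98,172],[629,376]])/4.5+[230,120]
print(ray(t,c,.1))
yaw=np.radians(9.67);o=np.array([.6195,-.0885])
k=b2w(o,yaw,[-.05,.155,.146])[0];print(k)
for a in (90,-90):
  for z in (.146,.3):
    for d in (0,-.6,-1.25):
      y=yaw+np.radians(a)+d; q=robot.inverse_kinematics([k[0],k[1],z],[np.pi,0,y]);print(a,z,d,None if q is None else np.round(q,2))
h=b2w(o,yaw,[-.14,-.01,.106])[0];print(h)
# handle grasp: tool approach dir in box frame; jaws along box y
for L in (0.0,.17,.5,.7,.95):
  p=np.array([.1-.24*np.cos(L),-.01,.106+.24*np.sin(L)])
  for sgn in (1,-1):
    for tilt in (0,.5,1.):  # tool z dir: (sin(tilt-?),-)
      z=np.array([np.sin(tilt),0,-np.cos(tilt)]);x=np.array([0,sgn,0]);y=np.cross(z,x)
      R=Ro.from_euler('z',yaw)*Ro.from_matrix(np.c_[x,y,z])
      q=robot.inverse_kinematics(b2w(o,yaw,p)[0],R.as_euler('xyz'));print(L,sgn,tilt,None if q is None else np.round(q,2))
E
```

```text
cam in tool [ 0.00081699 -0.08044011 -0.13104411] axis in tool [-4.15880320e-04  3.13542134e-01  9.49574198e-01]
[[ 0.47562972  0.11457075  0.1       ]
 [ 0.67137791  0.14974327  0.1       ]
 [ 0.52940366 -0.19912772  0.1       ]]
[0.54417457 0.05589903 0.146     ]
90 0.146 0 [-0.31  0.37  0.16  1.95 -0.08  0.83  1.64]
90 0.146 -0.6 [-0.4   0.37  0.28  1.95 -0.14  0.83  1.09]
90 0.146 -1.25 [-0.48  0.38  0.38  1.96 -0.19  0.84  0.49]
90 0.3 0 [-0.4   0.21  0.26  1.78 -0.06  1.16  1.62]
90 0.3 -0.6 [-0.49  0.21  0.38  1.78 -0.08  1.16  1.05]
90 0.3 -1.25 [-0.56  0.22  0.46  1.79 -0.1   1.16  0.42]
-90 0.146 0 [-0.67  0.42  0.63  1.97 -0.33  0.86 -1.26]
-90 0.146 -0.6 [-0.97  0.61  1.12  1.98 -0.66  0.98 -1.53]
-90 0.146 -1.25 [-0.97  0.61  1.12  1.98 -0.66  0.98 -2.18]
-90 0.3 0 [-0.74  0.24  0.69  1.79 -0.16  1.17 -1.41]
-90 0.3 -0.6 [-1.04  0.34  1.12  1.81 -0.33  1.2  -1.82]
-90 0.3 -1.25 [-1.04  0.34  1.12  1.81 -0.33  1.2  -2.47]
[ 0.48316891 -0.12187417  0.106     ]
0.0 1 0 [-0.17  0.38  0.4   2.1  -0.22  0.71  2.12]
0.0 1 0.5 [ 1.26  0.55 -1.19  2.33  1.28  0.32  0.81]
0.0 1 1.
[... 500 characters left out ...]
ne
0.5 -1 0 [-0.58  0.33  0.91  1.95 -0.31  1.01 -0.93]
0.5 -1 0.5 [-0.36  0.08  0.66  2.24 -0.62  0.46 -0.61]
0.5 -1 1.0 None
0.7 1 0 [-0.35  0.27  0.59  1.84 -0.17  1.08  2.04]
0.7 1 0.5 [-0.94  0.11  1.29  2.16 -0.63  0.59  2.53]
0.7 1 1.0 [ 1.42  0.24 -1.15  2.36  4.01  0.32 -1.98]
0.7 -1 0 [-0.56  0.32  0.88  1.85 -0.28  1.1  -0.98]
0.7 -1 0.5 [-0.5   0.06  0.77  2.15 -0.49  0.54 -0.76]
0.7 -1 1.0 [ 1.42  0.24 -1.15  2.36  4.01  0.32  1.16]
0.95 1 0 [-0.33  0.31  0.57  1.69 -0.18  1.19  2.02]
0.95 1 0.5 [-0.86  0.14  1.18  2.03 -0.57  0.67  2.41]
0.95 1 1.0 None
0.95 -1 0 [-0.52  0.36  0.83  1.7  -0.28  1.21 -1.02]
0.95 -1 0.5 [-0.54  0.09  0.8   2.02 -0.45  0.63 -0.85]
0.95 -1 1.0 None
```

```bash
python3 - <<'E'
from h import *
yaw=np.radians(9.67);o=np.array([.6195,-.0885])
p=b2w(o,yaw,[-.09,.03,.35])[0]
robot.goto(p,[np.pi,0,yaw+np.pi/2])
print(robot.sense()['t'],robot.sense()['tcp_pos'])
f=robot.grab_frame('wrist');save(f,'w1');np.savez('w1.npz',**f)
t=robot.grab_frame('top');np.savez('t1.npz',**t)
E
```

```text
2.9583 [ 0.52594886 -0.07306004  0.34980422]
```

View pics/w1.png

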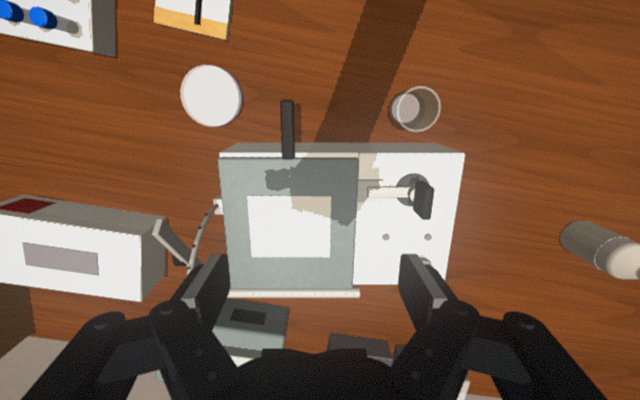

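The wrist view shows the deck's front edge at row ≈153, with corners near (464,153) and (447,285). The thumb-turn is at (424,197), the handle at (288,130) and the index bar's tip near (157,222). Next I'll refine these.

```bash
python3 - <<'E'
from h import *
f=dict(np.load('w1.npz'))
save(f,'w1a',(200,90,480,300),2.8)
save(f,'w1b',(130,180,260,310),4.5)
t=dict(np.load('t1.npz'));save(t,'t1b',(330,110,410,240),4.5)
E
```

```text
(no output)
```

View pics/w1a.png

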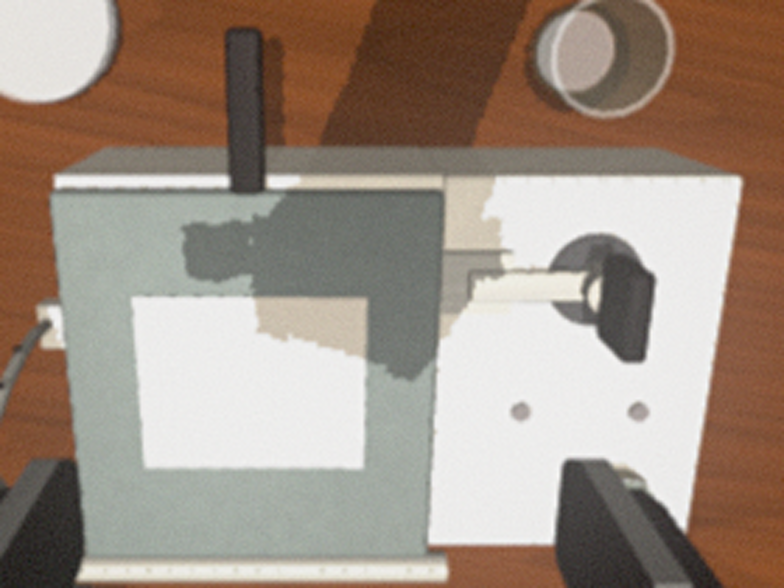

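View pics/w1b.png

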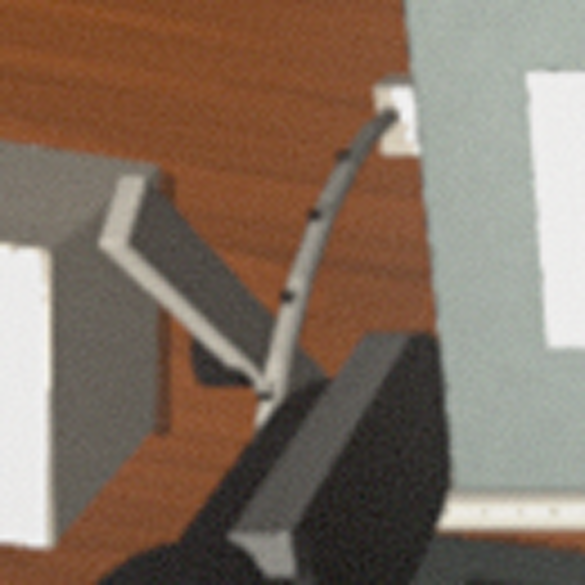

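```bash
python3 - <<'E'
from h import *
f=dict(np.load('w1.npz'))
k=lambda c:np.array(c)/2.8+[200,90]
c=ray(f,k([[741,178],[57,176],[687,545],[431,544]]),.1);print(c)
d=c[0]-c[1];print('width',np.linalg.norm(d),'yaw',np.degrees(np.arctan2(-d[0],d[1])), 'depth',np.linalg.norm(c[2]-c[0]))
d=c[2]-c[0];print('yaw2',np.degrees(np.arctan2(d[1],d[0])))
d=c[2]-c[3];print('yaw3',np.degrees(np.arctan2(-d[0],d[1])))
# handle at z .113 top
h=ray(f,k([[244,30],[247,190]]),.113);print('handle',h)
d=h[1]-h[0];print(np.degrees(np.arctan2(d[1],d[0])))
# key top z=.16
g=ray(f,k([[629,257],[639,268],[606,330],[625,360],[654,285],[645,360]]),.16);print(g)
# depth based key top
P=cloud(f);m=(abs(P[...,2]-.158)<.006);m[:,:380]=0;m[:,480:]=0;m[:150]=0;m[235:]=0
print(m.sum(),np.nanmedian(P[m],0));r=cv2.minAreaRect(P[m][:,:2].astype('float32'));print(r)
m=(abs(P[...,2]-.1)<.003);print(np.nanmedian(P[160:240,362:400,2]))
E
```

```text
[[ 0.47823179  0.11778627  0.1       ]
 [ 0.53082365 -0.19417055  0.1       ]
 [ 0.67291652  0.153929    0.1       ]
 [ 0.69558846  0.01813228  0.1       ]]
width 0.3163589096079336 yaw 9.569340160247043 depth 0.19801120776146322
yaw2 10.517085373541482
yaw3 9.478396835479751
handle [[ 0.45251315 -0.11693531  0.113     ]
 [ 0.51985264 -0.10596172  0.113     ]]
9.255517361724275
[[0.511454   0.05174745 0.16      ]
 [0.51520594 0.05703482 0.16      ]
 [0.54322903 0.05128028 0.16      ]
 [0.55482169 0.06282259 0.16      ]
 [0.52109999 0.06511491 0.16      ]
 [0.55340512 0.0710767  0.16      ]]
373 [0.53505895 0.06106829 0.15869825]
((0.5359750390052795, 0.062495119869709015), (0.03896845877170563, 0.011676367372274399), 10.157647132873535)
0.0995718839651875
```

```bash
cat >> h.py <<'E'
yaw=np.radians(9.65);o=np.array([.6125,-.0803])
def box(p): return b2w(o,yaw,p)[0]
E
python3 - <<'E'
from h import *
A=[np.pi,0,yaw+np.pi/2]
k=np.array([.5365,.0632,.138])
robot.goto(k+[0,0,.09],A)
print(robot.sense()['t'],robot.sense()['tcp_pos'])
f=robot.grab_frame('wrist');save(f,'w2')
print(robot.move_straight(k,vel=.08,contact_N=6))
s=robot.sense();print(s['t'],s['tcp_pos'],s['wrist_force'])
E
```

```text
3.825 [0.53736303 0.0618056  0.22898108]
False
5.15 [0.53692054 0.0632148  0.13851399] [ 0.27945623 -0.129089    0.29376839]
```

View pics/w2.png

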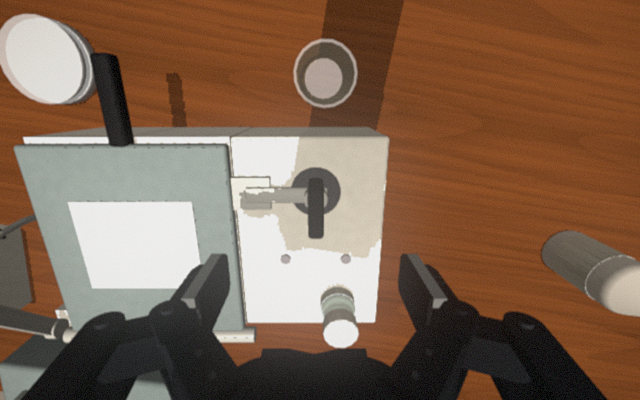

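The thumb-turn at (316,205) is centred between the jaws and square to them. I'll grip it and turn with joint 7.

```bash
python3 - <<'E'
from h import *
robot.grip(0.0,50)
s=robot.sense();print(s['t'],s['opening'],s['wrist_force'].round(1),s['torque'].round(2),s['tcp_pos'])
q=np.array(s['joint_pos'])
for d in (.6,1.1,1.2,1.25,1.29):
    q2=q.copy();q2[6]-=d;robot.move_joints(q2)
    s=robot.sense();print(d,q[6]-s['joint_pos'][6],s['t'],s['opening'],s['wrist_force'].round(1),s['torque'].round(2))
f=robot.grab_frame('wrist');save(f,'w3');f=robot.grab_frame('scene');save(f,'s3',(220,150,440,300),3.5)
E
```

```text
5.8083 0.13539551770657454 [-1.1  0.1  0.6] [-0.17  0.09  0.07] [0.53655717 0.06309255 0.13816657]
0.6 0.5981043754019386 6.4333 0.1348072306524508 [-0.4 -0.8 -0.5] [-0.08  0.01  0.09]
1.1 1.0971811937159384 6.9833 0.13185523595636592 [-0.1 -0.8 -0.8] [-0.12 -0.06  0.15]
1.2 1.1962279945252825 7.2333 0.1322523861989963 [-0.3 -0.5  0.1] [-0.2  -0.    0.15]
1.25 1.2454979928622385 7.4833 0.13672284804269796 [-0.  -2.6  0.4] [-0.44  0.    1.02]
1.29 1.2860280224485396 7.7333 0.12803334083018472 [-0.3 -2.1  0.8] [-0.56 -0.05  1.69]
```

View pics/w3.png

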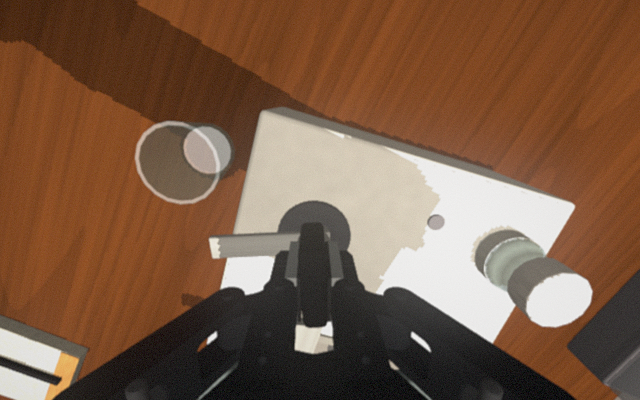

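View pics/s3.png

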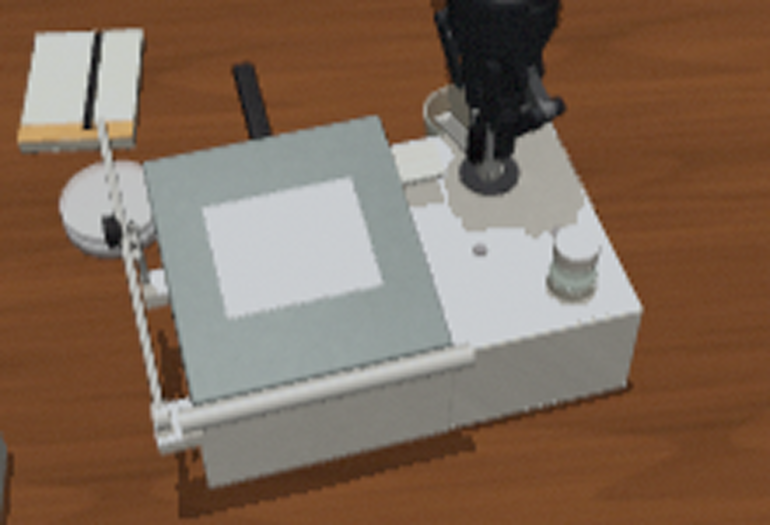

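The torque jumped from 0.15 to 1.0 N m just past 1.2 rad, so the stop is reached. The lid looks raised, and its tab at (420,160) in the crop is clear. Now I'll return the thumb-turn and release it.

```bash
python3 - <<'E'
from h import *
s=robot.sense();q=np.array(s['joint_pos']);q[6]+=s['joint_pos'][6]*0+1.25
robot.move_joints(q)
s=robot.sense();print(s['t'],s['torque'].round(2))
robot.grip(1.0)
p=s['tcp_pos'].copy();p[2]=.26
robot.move_straight(p,vel=.2)
f=robot.grab_frame('wrist');save(f,'w4');np.savez('w4.npz',**f);print(robot.sense()['t'])
E
```

```text
8.9833 [-0.16  0.01  0.02]
10.5
```

View pics/w4.png

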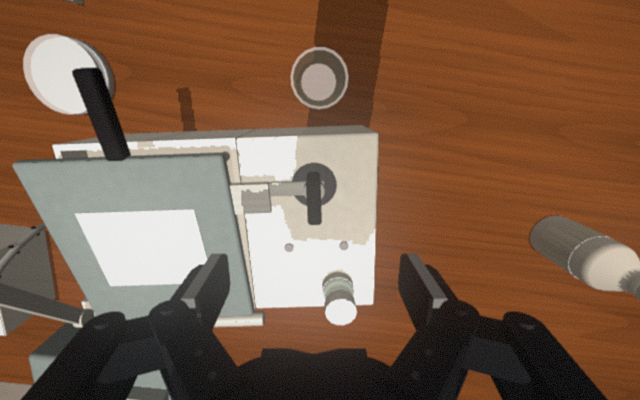

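The thumb-turn is back at rest (bar at (314,197) along box x) and the lid has popped up. Now I'll measure the index bar.

```bash
cat >> h.py <<'E'
def onplane(f,uv,yb):
    """ray to box plane y=yb -> box x,z"""
    uv=np.atleast_2d(uv).astype(float)
    d=np.c_[(uv[:,0]-f['cx'])/f['fx'],(uv[:,1]-f['cy'])/f['fy'],np.ones(len(uv))]@f['R']
    c=-f['R'].T@f['t'];Rb=np.array([[np.cos(yaw),np.sin(yaw),0],[-np.sin(yaw),np.cos(yaw),0],[0,0,1]])
    d=d@Rb.T;c=Rb@(c-np.r_[o,0])
    return (c+d*((yb-c[1])/d[:,1])[:,None])[:,[0,2]]
def ang(p,h=(.1,.106)): p=np.atleast_2d(p);return np.arctan2(p[:,1]-h[1],h[0]-p[:,0])
E
python3 - <<'E'
from h import *
f=dict(np.load('w1.npz'));k=lambda c:np.array(c)/4.5+[130,180]
p=onplane(f,k([[157,170],[128,238],[262,380]]),-.118);print(p);m=(p[0]+p[1])/2
print('tip ang',ang(m),np.hypot(*(m-[.1,.106])),'edge',ang(p[1],p[2]))
robot.goto(box([-.14,.06,.32]),[np.pi,0,yaw+np.pi/2])
f=robot.grab_frame('wrist');save(f,'w5');np.savez('w5.npz',**f);print(robot.sense()['t'])
save(f,'w5a',(80,150,280,330),4)
f=robot.grab_frame('scene');save(f,'s5',(235,165,305,290),4.5);np.savez('s5.npz',**f)
E
```

```text
[[-0.0589116   0.22261995]
 [-0.05028946  0.23759642]
 [ 0.01030804  0.19070211]]
tip ang [0.67642579] 0.19825278387740392 edge [0.65860082]
11.175
```

View pics/w5.png

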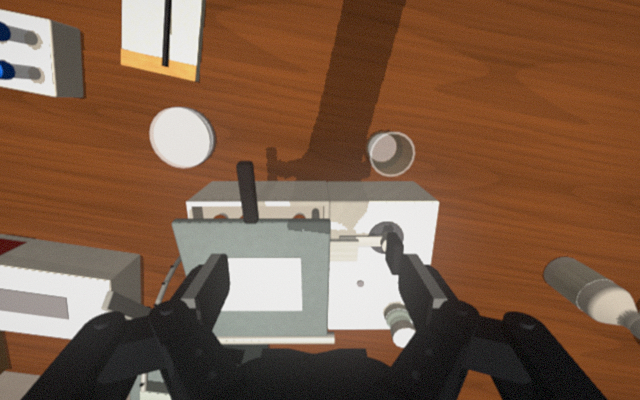

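View pics/w5a.png

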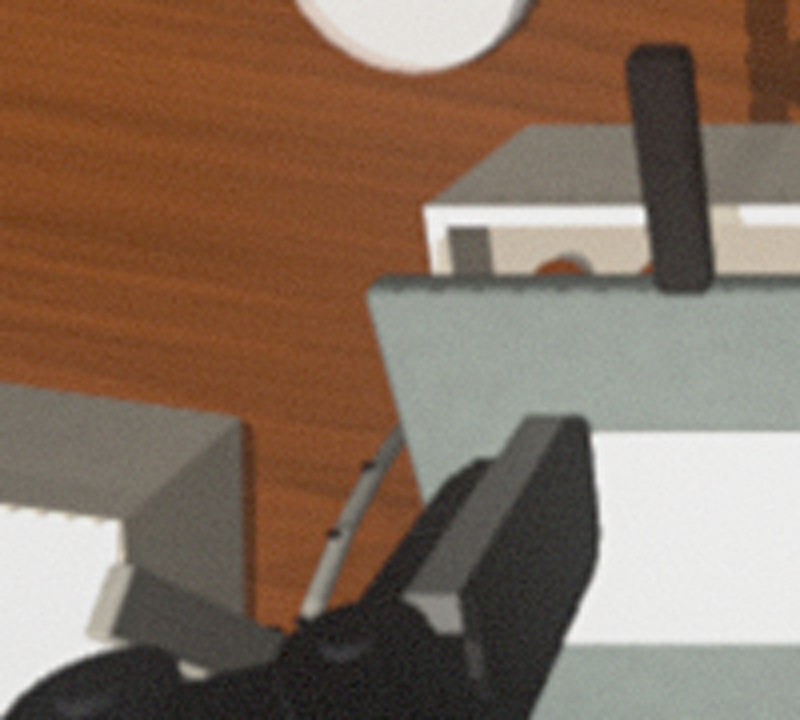

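View pics/s5.png

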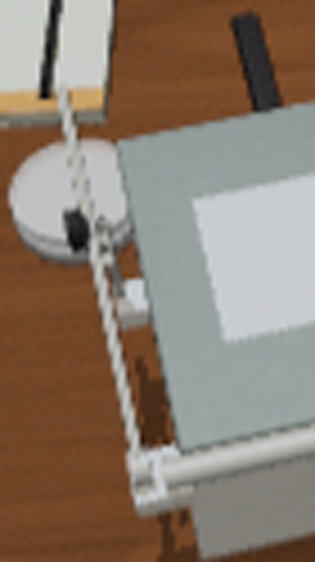

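```bash
python3 - <<'E'
from h import *
f=dict(np.load('w5.npz'));k=lambda c:np.array(c)/4+[80,150]
p=onplane(f,k([[133,565],[105,640],[282,631]]),-.118);print(p);m=(p[0]+p[1])/2
print('tip ang',ang(m),np.hypot(*(m-[.1,.106])),'lower edge',ang(p[0],p[2]))
# depth: points near inner face
for F,n in ((f,'w5'),(dict(np.load('w1.npz')),'w1'),(dict(np.load('s5.npz')),'s5'),(dict(np.load('t1.npz')),'t1')):
    P=cloud(F).reshape(-1,3);c,s=np.cos(yaw),np.sin(yaw)
    B=np.c_[(P[:,:2]-o)@np.array([[c,-s],[s,c]]),P[:,2]]
    d=B-[.1,0,.106];r=np.hypot(d[:,0],d[:,2]);a=np.arctan2(d[:,2],-d[:,0])
    g=(abs(B[:,1]+.121)<.008)&(r>.135)&(r<.205)&(a>.4)&(a<1.1)
    print(n,g.sum(),np.median(a[g]) if g.any() else '',np.std(a[g]) if g.any() else '')
    # lid panel angle
    g=(B[:,1]>-.09)&(B[:,1]<.06)&(r>.05)&(r<.19)&(a>-.05)&(a<.5)
    if g.sum()>50:
        A=np.polyfit(-d[g,0],d[g,2],1);print('  lid',A)
    g=(abs(B[:,1]+.01)<.02)&(r>.205)&(r<.275)&(a>-.05)&(a<.5)
    print('  handle',g.sum(),np.median(a[g]),np.median(B[g],0),r[g].max())
E
```

```text
[[-0.0592126   0.22689985]
 [-0.0493373   0.23952073]
 [-0.00525097  0.18153371]]
tip ang [0.68954335] 0.19995804072385515 lower edge [0.69907669]
w5 754 0.6830708706242122 0.025726542780945695
  lid [0.17449718 0.00646534]
  handle 907 0.20406385261842394 [-0.13386595 -0.00911608  0.15370263] 0.26607640625963713
w1 706 0.6967342848063725 0.029412440214448048
  lid [0.00108031 0.00614639]
  handle 687 0.030962663868065003 [-0.13596298 -0.01026237  0.11331883] 0.2647961275569311
s5 82 0.7283460771718515 0.014210108229793156
  lid [0.17698265 0.00671374]
  handle 119 0.20645954864332808 [-0.12835315 -0.01100843  0.15358363] 0.2667660647180632
t1 70 0.7189387507543136 0.03237391900664949
  lid [0.01520483 0.00393081]
  return _methods._mean(a, axis=axis, dtype=dtype,
  ret = ret.dtype.type(ret / rcount)
  ret = um.true_divide(
Traceback (most recent call last):
ValueError: zero-size array to reduction operation maximum which has no identity
```

Lid is at ≈0.174 rad and the index bar at ≈0.68 rad, averaged over the views. Next I'll check IK for the arc with the tool turning along with the lid.

```bash
cat >> h.py <<'E'
from scipy.spatial.transform import Rotation as Ro
def hpose(L,t,back=0):
    z=np.array([np.sin(t),0,-np.cos(t)]);x=np.array([0,1.,0]);y=np.cross(z,x)
    R=Ro.from_euler('z',yaw)*Ro.from_matrix(np.c_[x,y,z])
    g=np.array([.1-.24*np.cos(L),-.01,.106+.24*np.sin(L)])+(.008-back)*z
    return box(g),R.as_euler('xyz')
E
python3 - <<'E'
from h import *
for t0 in (.1,.2,.3):
    for L in (.174,.3,.45,.68,.75):
        q=robot.inverse_kinematics(*hpose(L,t0-(L-.174)));print(t0,L,None if q is None else np.round(q,2))
E
```

```text
0.1 0.174 [-0.32  0.29  0.58  2.15 -0.32  0.68  2.21]
0.1 0.3 [-0.37  0.31  0.62  2.04 -0.22  0.88  2.11]
0.1 0.45 [-0.4   0.37  0.65  1.89 -0.17  1.12  2.06]
0.1 0.68 [-0.42  0.51  0.7   1.66 -0.15  1.46  2.06]
0.1 0.75 [-0.42  0.56  0.72  1.58 -0.15  1.57  2.07]
0.2 0.174 [-0.3   0.25  0.57  2.2  -0.4   0.57  2.31]
0.2 0.3 [-0.35  0.27  0.6   2.09 -0.26  0.78  2.15]
0.2 0.45 [-0.39  0.31  0.64  1.95 -0.18  1.02  2.07]
0.2 0.68 [-0.42  0.44  0.69  1.71 -0.15  1.37  2.05]
0.2 0.75 [-0.42  0.49  0.7   1.63 -0.15  1.47  2.06]
0.3 0.174 [-0.3   0.23  0.58  2.26 -0.56  0.47  2.47]
0.3 0.3 [-0.34  0.22  0.6   2.15 -0.31  0.67  2.21]
0.3 0.45 [-0.38  0.26  0.62  2.   -0.2   0.91  2.09]
0.3 0.68 [-0.42  0.39  0.67  1.76 -0.16  1.27  2.04]
0.3 0.75 [-0.42  0.43  0.69  1.68 -0.16  1.37  2.05]
```

```bash
python3 - <<'E'
from h import *
p,a=hpose(.174,.15,.08);robot.goto(p,a)
f=robot.grab_frame('wrist');save(f,'w6')
p,a=hpose(.174,.15);print(robot.move_straight(p,vel=.08,contact_N=6))
s=robot.sense();print(s['t'],s['tcp_pos']-p,s['wrist_force'].round(1))
f=robot.grab_frame('wrist');save(f,'w7')
E
```

```text
False
12.9833 [ 0.00031713 -0.00016356  0.00046175] [ 0.1 -1.  -0.1]
```

View pics/w6.png

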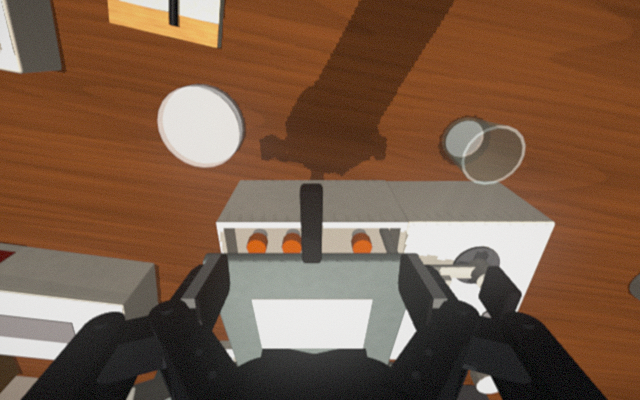

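View pics/w7.png

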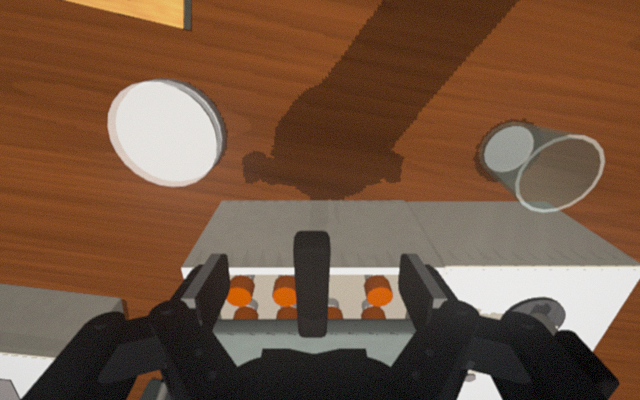

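The handle (x≈312) is centred between the pads. I'll grip it and swing.

```bash
python3 - <<'E'
from h import *
robot.grip(0.0,80)
s=robot.sense();print(s['t'],s['opening'],s['wrist_force'].round(1),s['torque'].round(2))
for L in np.linspace(.174,.68,7)[1:]:
    p,a=hpose(L,.15-(L-.174));robot.move_straight(p,vel=.06,attitude=a)
    s=robot.sense();print(round(L,3),s['t'],s['opening'].round(3),s['wrist_force'].round(1),s['torque'].round(2),(s['tcp_pos']-p).round(4))
for n in ('wrist','scene','top'):
    f=robot.grab_frame(n);np.savez(n+'8.npz',**f);save(f,n+'8')
save(dict(np.load('scene8.npz')),'scene8c',(230,140,370,300),3.7)
E
```

```text
13.675 0.1704823189959558 [-0.7 -3.7  1. ] [-0.74  0.23 -0.04]Traceback (most recent call last):
  File "<stdin>", line 6, in <module>
AttributeError: 'float' object has no attribute 'round'
```

```bash
python3 - <<'E'
from h import *
for L in np.linspace(.174,.68,7)[1:]:
    p,a=hpose(L,.15-(L-.174))
    robot.move_straight(p,vel=.06,attitude=a) if L>.27 else None
    s=robot.sense();print(round(L,3),s['t'],round(float(s['opening']),3),s['wrist_force'].round(1),s['torque'].round(2),(s['tcp_pos']-p).round(4))
for n in ('wrist','scene','top'):
    f=robot.grab_frame(n);np.savez(n+'8.npz',**f);save(f,n+'8')
save(dict(np.load('scene8.npz')),'scene8c',(230,140,370,300),3.7)
E
```

```text
0.258 14.1583 0.171 [-0.3 -5.1 -0.9] [-0.89 -0.04 -0.02] [ 0.0001 -0.001   0.    ]
0.343 14.6417 0.172 [ 0.4 -5.4 -0.5] [-0.92 -0.11  0.12] [ 0.0001 -0.001  -0.    ]
0.427 15.125 0.17 [ 0.8 -5.1 -1.5] [-0.92 -0.26  0.15] [ 0.     -0.001  -0.0001]
0.511 15.6083 0.174 [ 0.3 -5.4 -1. ] [-0.9  -0.43  0.29] [ 0.     -0.001  -0.0002]
0.596 16.0917 0.168 [ 0.6 -4.4 -1.2] [-0.87 -0.49  0.33] [-0.     -0.001  -0.0002]
0.68 16.575 0.17 [ 1.  -4.7 -1.5] [-0.84 -0.56  0.43] [-0.     -0.001  -0.0002]
```

View pics/wrist8.png

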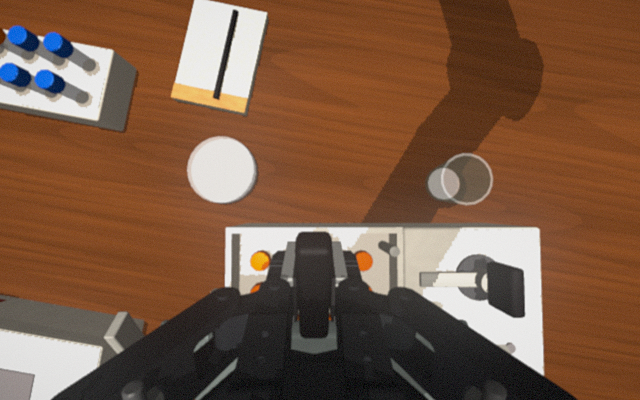

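View pics/scene8c.png

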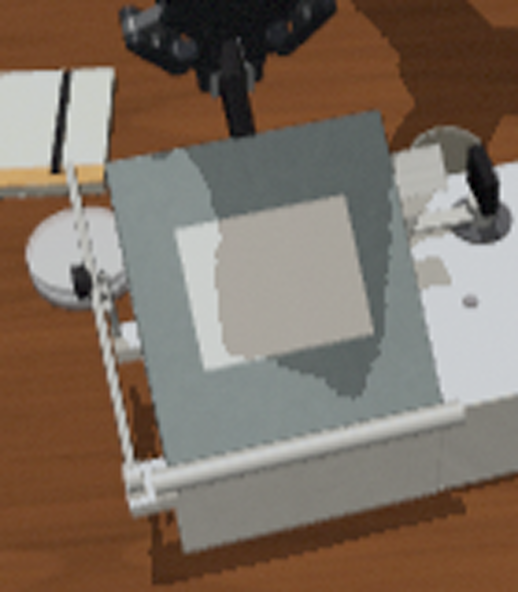

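View pics/top8.png

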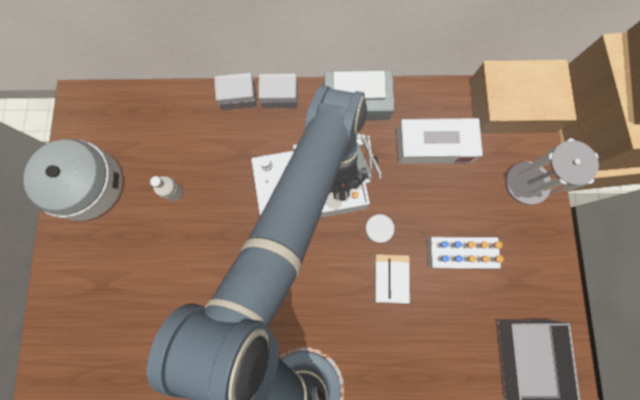

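```bash
python3 - <<'E'
from h import *
def B_(F):
    P=cloud(F);c,s=np.cos(yaw),np.sin(yaw)
    return np.concatenate([(P[...,:2]-o)@np.array([[c,-s],[s,c]]),P[...,2:]],-1)
for n in ('scene8','s5','wrist8','w5','w1'):
    F=dict(np.load(n+'.npz'));B=B_(F).reshape(-1,3);d=B-[.1,0,.106];r=np.hypot(d[:,0],d[:,2]);a=np.arctan2(d[:,2],-d[:,0])
    g=(abs(B[:,1]+.121)<.009)&(r>.05)&(r<.205)&(a>.5)&(a<.9)
    if g.sum()>20:
        l=cv2.fitLine(np.c_[-d[g,0],d[g,2]].astype('float32'),cv2.DIST_HUBER,0,.01,.01).ravel()
        rho=-d[g,0]*np.sin(.68)+d[g,2]*-np.cos(.68)
        print(n,'bar',g.sum(),'slope',np.arctan(l[1]/l[0]),'median a',np.median(a[g&(r>.13)]), 'perp pct',np.percentile(rho,[5,50,95]).round(4))
    g=(B[:,1]>-.09)&(B[:,1]<.07)&(r>.03)&(r<.19)&(a>.5)&(a<.9)
    if g.sum()>50 :
        l=cv2.fitLine(np.c_[-d[g,0],d[g,2]].astype('float32'),cv2.DIST_HUBER,0,.01,.01).ravel();print(n,'lid',g.sum(),np.arctan(l[1]/l[0]),'off',-l[2]*np.sin(.68)+l[3]*np.cos(.68))
# edge rays scene
F=dict(np.load('scene8.npz'));k=lambda c:np.array(c)/3.7+[230,140]
p=onplane(F,k([[107,160],[165,465]]),-.1);print('lid edge',p,ang(p[0],p[1]))
p=onplane(F,k([[72,165],[128,465]]),-.121);print('bar',p,ang(p[0],p[1]))
# wrist8 bar end
save(dict(np.load('wrist8.npz')),'w8c',(60,290,180,380),5)
E
```

```text
scene8 bar 212 slope 0.68818057 median a 0.7277993245259423 perp pct [-0.0117 -0.0077 -0.0037]
scene8 lid 4642 0.6821235 off 0.005596889922673799
s5 bar 214 slope 0.6820791 median a 0.7291825275387775 perp pct [-0.0112 -0.0081 -0.0038]
wrist8 bar 987 slope 1.0734978 median a 0.6903148882641502 perp pct [-0.0089 -0.002   0.0059]
wrist8 lid 987 0.6847071 off 0.005947731986803623
w5 bar 831 slope 0.8099332 median a 0.6818046084767376 perp pct [-0.0079  0.0002  0.0129]
w1 bar 1063 slope 0.68454206 median a 0.6998008041083927 perp pct [-0.0104 -0.0029  0.0087]
lid edge [[0.32418792 0.60514759]
 [0.09830705 0.10711991]] [1.9965992]
bar [[-0.14292488  0.14120503]
 [ 0.12621739  0.15873823]] [-0.06505278]
```

View pics/w8c.png

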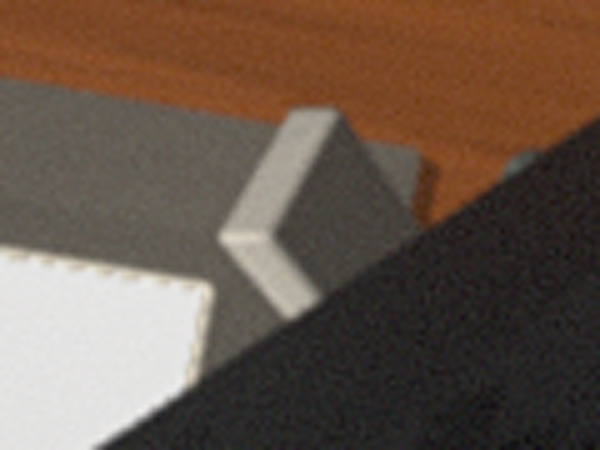

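The scene view gives lid slope 0.682 and bar slope 0.682–0.688. The bar's before/after angle reads 0.729/0.728, so it has not moved. I'll do a final steadiness check and then hand in.

```bash
python3 - <<'E'
from h import *
F=dict(np.load('wrist8.npz'));p=onplane(F,np.array([[335,110],[272,238]])/5+[60,290],-.118);print('tip',ang(p.mean(0)))
robot.sleep(.5);s=robot.sense();print(s['t'],s['opening'],s['wrist_force'].round(1))
a=cv2.imread('pics/scene0.png');f=robot.grab_frame('scene');b=f['image'][:,:,::-1]
for n,X in (('bottle',(470,185,510,245)),('dishes',(235,190,262,222)),('pad',(220,155,265,195)),('rack',(125,165,210,215)),('jar',(374,212,394,240))):
    x,y,u,v=X;print(n,np.abs(a[y:v,x:u].astype(int)-b[y:v,x:u]).mean())
robot.close_job();print('done')
E
```

```text
tip [0.68851254]
17.225 0.1714224463309374 [ 0.7 -5.2 -1.2]
bottle 2.0083333333333333
dishes 3.3680555555555554
pad 4.295
rack 2.0298039215686274
jar 2.223809523809524
the job is handed in; nothing more can be done
done
```

The sample box is open and the job is handed in at about 17 s. The arm is still holding the lid by its handle, parallel to the index bar.

- **Thumb-turn:** I gripped it, turned it clockwise to the hard stop, where the torque jumped at about 1.2 rad, then turned it back and released it. It returned to rest and the lid popped up to about 0.174 rad.
- **Lid:** I gripped the handle at 80 N and swung the lid to 0.68 rad. The last scene-camera check measured the lid at 0.682 rad.
- **Index bar:** The bar measured 0.68 to 0.69 rad across most checks. One early edge reading gave 0.66, and one early wrist depth reading gave about 0.70. Three line fits through the wrist depth data came out at 0.68, 0.81 and 1.07. I discarded the last two because the bar was partly hidden by the gripper. The bar had not moved (0.729 before the lift, 0.728 after).
- **Other objects:** The washbottle, dishes, notepad, tube rack and jar look unchanged against the first picture. I checked the beaker only by eye. The wrist force stayed at about 5 N during the lift.

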